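# Level and bolt the tilting slide-drying table

## Robot

A 6-joint arm with a two-finger parallel gripper is mounted at the origin on a cart in front of the work surface, level with it; the furniture and walls round the work are solid. World frame = base frame: x ahead of the robot, y to its left, z up, the work surface at z = 0. Lengths are in m, angles in rad, forces in N, time in s.
With the tool pointing down it reaches from about 0.375 to 0.9 m from the base axis. Payload 3.1 kg.
Tool frame: the origin (TCP) lies between the finger pads; the fingertips stand 11 mm ahead of it and the grasp point (between the pads) lies 8 mm behind it; z points along the fingers, y is the line along which they close (so a half turn about z gives the same grasp; the last joint's range is limited). The gripper opens to 87 mm and grips with 3 to 60 N. Pads are 19 mm wide; open, the fingers measure 117 mm over their backs; the gripper's body (75 mm by 190 mm) begins 51 mm behind the grasp point.
Start: joints at [0.923, 0.527, 1.433, -0, 1.181, -0.178], TCP at [0.282, 0.558, 0.234] pointing down, gripper open.
Joint ranges: [-3.08, 3.08], [-0.75, 2.2], [0.22, 2.44], [-1.43, 4.57], [0, 2.65], [-2.85, 2.85]. Speed limits (rad/s): [2.79, 2.79, 3.14, 3.14, 3.14, 3.14].

## Interface

Orientations are given as a unit quaternion [x, y, z, w].
In Python, from rig import robot gives the robot as it stands.
- The arm moves only by the tool move_arm, never from a script. Its argument "moves" is text: rows parted by semicolons, each of 7 numbers parted by spaces: the shift along the tool's x, y, z in units of 100 mm (1.0 is 100 mm), then the turn, a rotation vector about the tool's x, y, z in units of 90 degrees (1.0 is 90 degrees), then the opening, from 0 (shut) to 1 (fully open). A call has 1 to 12 rows; each row is the pose to reach, as a shift and turn from the pose commanded when the call began, along the tool's axes at that moment; what a row does not reach only later rows make up. A row lasts 1/10 s, in which the tool goes at most 50 mm and 8.59 degrees, less where a joint would pass 70% of its speed; a pose out of reach is approached as far as the arm can. A call with a number of a shift or a turn outside -1 to 1 is refused whole. A call with a gripper value outside its range is refused whole. The fingers move at their own pace and stop on an object; "squeeze" is the grip in N (left out, the last holds). Time passes only in rows, so rows that repeat a pose let the fingers close. It gives the time, the measured TCP pose, the force, the opening and the grip force at its end, in the units of the state.
- robot.get_obs(): the state, without advancing time (a new reading comes with each control period).
- robot.camera(name): name is "side" or "top" or "wrist"; returns a dict with "image" (420x560x3 uint8, red, green, blue), "intrinsics" (3x3 intrinsics, pixels), "extrinsics" (4x4, takes a point from world to camera coordinates). Camera axes: x right, y up, looking along -z (the intrinsics and any distortion apply to the point x, -y, -z); pixel columns grow to the right and rows downward; lengths in m; the calibration is good to about 2 mm. A picture is of the moment at which its call begins. There is no depth.
- robot.hand_in(): hands the job in; it is judged then, once.
The state is a dict: "time": time; "q": joint angles; "joint_velocities": joint speeds; "joint_torque": joint torques, N m; "position": TCP position; "tool_rot": TCP orientation; "ft_force": force on the tool from outside, world axes, zero at the start; "moment": the same for the moment, N m; "grip_width": finger opening in m; "grip_force": force on a finger pad.
Only numpy, scipy, OpenCV 4.12 (cv2) and the standard library are available. Lean on these libraries where they do the work, as an engineer would, in place of code of your own. Each camera call takes 0.05 s, during which the arm holds its last target. There are 200 camera calls.

## Task

Push the sprung, raised plate of the slide-drying table down until it lies level on its stops, keep it down while you slide its red-saddled bolt fully home under the keeper, then let go so that the bolt alone holds the plate level. Press firmly but never with more than 25 N, keep off the glass slides, and leave the bottle, the eyepiece and the eraser where they are.

Things in the scene. Friction and masses are not known exactly. Their poses are not given: they have to be found in the camera images.
- base: Grey foot of the drying table, 210 x 210 x 12 mm, fixed. Origin: centre of its underside; x from the table's hinged edge to its free edge (away from the robot at yaw 0), y left, z up. Hinge, plate, stops, bolt and keeper ride on an aluminium deck on levelling screws; the deck's height differs up to 4 mm either way from the nominal heights told here and is not measured: feel for it.
- hinge_nominal (a point): Fixed point of the base: middle of the hinge axis (along y) at nominal deck height; -80 mm in x, 0 in y, 47 mm above the base's origin. The saddle's floor middle is 137 mm from this axis along the plate and 14 mm above it: at tilt a it lies 137 cos a - 14 sin a mm ahead (+x) and 137 sin a + 14 cos a mm above.
- plate (a joint): Tilt of the blue plate (158 x 150 x 6 mm) in rad: 0 = level on hard stops, 0.36 = raised, held by its spring. Pressing on the saddle takes about 2 N when raised and 6 N just before level; on the stops the force rises steeply, and 12 to 16 N holds it safely down. On it lie three glass slides, 76 x 26 x 2 mm, 21 to 97 mm from the hinge axis; fragile, not to be touched.
- saddle_nominal (a point): Fixed point of the base: where the middle of the red saddle's floor lies with plate level, bolt 0 and deck at nominal height (57, -10, 61 mm from the base's origin). The saddle is the bolt's thumb rest and moves with it: flat floor 30 mm (x) by 42 mm (y) between two lips at its y ends, 5 mm thick, 10 mm high; open along x. Push down on the floor; push the bolt by floor or lip.
- bolt (a joint): Travel in m of the steel bolt lying on the plate, along the table's +y: 0 = drawn back, 0.020 = fully home (end stop). Stays where left (friction about 1.5 N). Its nose (12 mm wide, 6 mm thick) enters the keeper after 6 mm, only if the plate is level; too high it strikes the keeper. Released, the spring lifts the plate slightly until the nose bears on the keeper.
- keeper_nominal (a point): Fixed point of the base: middle of the slot under the keeper, a steel staple (40 x 14 mm, bar on two posts) on the deck beside the plate's +y edge, at nominal deck height (57, 91, 54 mm from the base's origin). The bolt's nose goes under its bar with 2 mm to spare above.
- dropper_bottle: Brown dropper bottle with black bulb, 29 mm across, 102 mm high, standing at the table's right (-y). Origin: centre of its underside.
- spare_eyepiece: Black microscope eyepiece, 39 mm across, 46 mm high, standing at the table's left (+y). Origin: centre of its underside.
- eraser: White and blue eraser, 19 x 44 x 12 mm, lying at the table's left (+y), nearer the robot. Origin: centre of its underside.

How it is judged:
On the way, in this order (a step that is already met when the one before it is completed fails the run):
1. the plate is pushed down level with the bolt not yet under the keeper (value of joint plate below 0.012 rad and value of joint bolt below 0.006 m), for 0.1 s.
2. the bolt is slid home with the plate held level (value of joint plate below 0.025 rad and value of joint bolt above 0.017 m), for 0.2 s.
At the end, for the whole second after the job is handed in: The plate lies level (within 0.025 rad) and still, held by the bolt, which is home under the keeper (at least 17 of its 20 mm) (all of step 2 and velocity of joint plate below 0.05 rad/s and velocity of joint bolt below 0.005 m/s); the robot touches nothing.
It fails at once if the plate or anything on it is pressed with more than 25 N (contact force between any of the fingers, the arm and plate above 25 N).
It fails at once if the glass slides are touched (contact force between any of the fingers, the arm and slides above 0.5 N).
It fails at once if a bystander is displaced (distance of any of dropper_bottle, spare_eyepiece, eraser from where it was at the start of the episode above 0.015 m).
It also fails if it takes over 45 s, if anything falls off the work surface, if the arm or the gripper's body presses on something with over 40 N, if the wrist force passes 120 N, or if a joint passes its speed limit or range.

## Working session

There is one attempt and no reset: what is moved stays moved. The work goes in short steps, Python scripts to look and compute and a tool call to move; the robot and the scene stay as the last step left them, time stands still between calls to the robot, and variables do not carry over. Pictures are saved under pics/ and viewed, at most 10 in all, crops included, and the job is handed in when it is done.

Besides the shell and the picture viewer there is one more tool, called after "Emit:" in YAML: its name, and indented under it one key for each argument. move_arm: Moves the arm, as the interface text tells. Shifts and turns lie within -1 to 1; 1 stands for 100 mm of shift or 90 degrees of turn. Its arguments: {"type":"object","properties":{"moves":{"type":"string"},"squeeze":{"type":"number"}},"required":["moves"]}

```bash
mkdir -p pics; python3 - <<'E'
from rig import robot
import cv2,numpy as np
for n in("side","top"):
    c=robot.camera(n);cv2.imwrite(f"pics/{n}0.png",c["image"][:,:,::-1]);print(n,c["intrinsics"],c["extrinsics"],[k for k in c])
o=robot.get_obs();print(o)
E
```

```text
side [[420.82639018   0.         279.73306419]
 [  0.         420.82639018 202.56672866]
 [  0.           0.           1.        ]] [[ 0.97821922 -0.20609662 -0.02472538 -0.4905482 ]
 [ 0.09695843  0.34835238  0.93233561 -0.09251349]
 [-0.18353807 -0.91442594  0.3607478  -0.85122331]
 [ 0.          0.          0.          1.        ]] ['image', 'intrinsics', 'extrinsics']
top [[509.23609552   0.         276.31998497]
 [  0.         509.23609552 214.81268231]
 [  0.           0.           1.        ]] [[-0.01442758 -0.99973417 -0.01798427 -0.0295749 ]
 [ 0.98736289 -0.01708326  0.15755215 -0.49950438]
 [-0.1578175  -0.0154839   0.98734689 -0.85301558]
 [ 0.          0.          0.          1.        ]] ['image', 'intrinsics', 'extrinsics']
{'time': 0.1, 'q': array([ 9.23488216e-01,  5.28378937e-01,  1.43377666e+00, -2.66739285e-06,
        1.18139381e+00, -1.78534041e-01]), 'joint_velocities': array([-0.00020189, -0.00178946, -0.00283951, -0.00141334, -0.00059841,
        0.00072642]), 'joint_torque': array([-8.02753311e-04, -4.40992928e+01, -1.77148747e+01,  6.33848459e-02,
        5.34937601e-02, -5.37253459e-05]), 'position': array([0.28197286, 0.5570628 , 0.23266515]), 'tool_rot': array([ 2.32246220e-01,  9.72656536e-01, -8.96640443e-04, -3.91479281e-04]), 'ft_force': array([-0.7678101, -0.041642 , -0.0396342]), 'moment': array([-0.02266026,  0.05600553,  0.01071988]), 'grip_force': 0.0, 'grip_width': 0.08654984712764531}
```

View pics/side0.png

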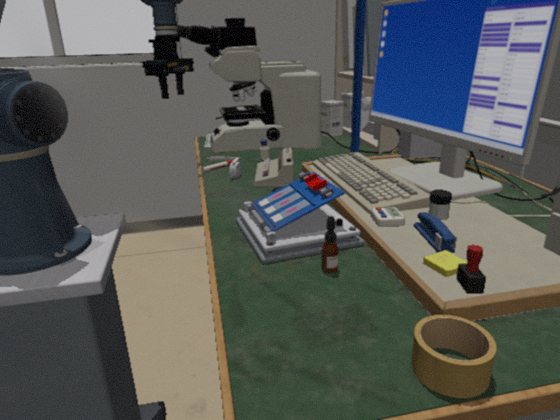

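View pics/top0.png

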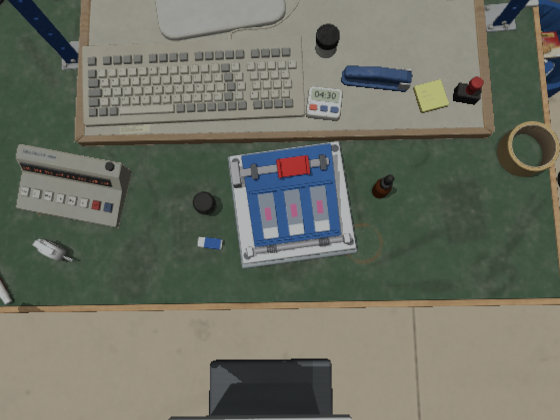

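The top view shows the table at about (293,205), with the red saddle at (293,167), the keeper at about (237,172), the eyepiece at (204,203), the eraser at (210,243) and the bottle at (383,187). The side view shows the saddle at (315,183). I'll enlarge crops of both.

```bash
python3 - <<'E'
import cv2
a=cv2.imread("pics/top0.png")[130:275,215:415];cv2.imwrite("pics/topc.png",cv2.resize(a,None,fx=4,fy=4,interpolation=cv2.INTER_CUBIC))
a=cv2.imread("pics/side0.png")[160:280,220:380];cv2.imwrite("pics/sidec.png",cv2.resize(a,None,fx=5,fy=5,interpolation=cv2.INTER_CUBIC))
E
```

```text
(no output)
```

View pics/topc.png

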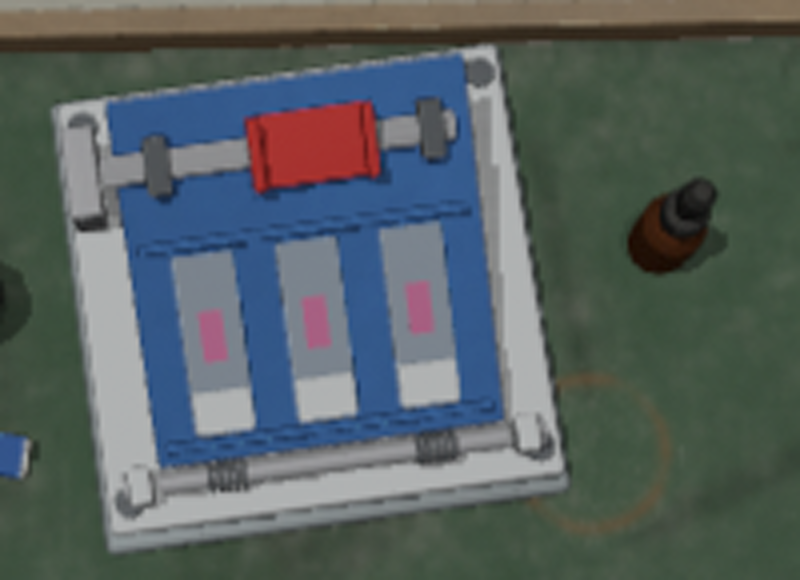

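View pics/sidec.png

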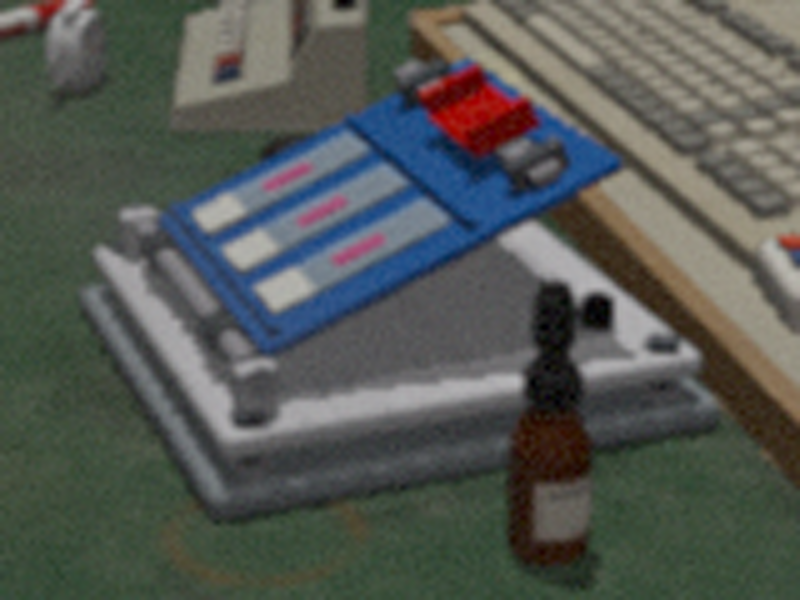

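```bash
cat > fit.py <<'E'
import numpy as np,cv2
from scipy.optimize import least_squares
from rig import robot
C={n:robot.camera(n) for n in("top","side")}
def proj(n,P):
    c=C[n];p=c["extrinsics"]@np.r_[P,1];k=c["intrinsics"]
    return np.array([k[0,0]*p[0]/-p[2]+k[0,2],k[1,1]*-p[1]/-p[2]+k[1,2]])
px=lambda n,u,v:np.array([(u+.5)/4-.5+215,(v+.5)/4-.5+130]) if n=="top" else np.array([(u+.5)/5-.5+220,(v+.5)/5-.5+160])
a=.36
def onplate(s,y,h,dh):return np.array([-.080+s*np.cos(a)-h*np.sin(a),y,.047+dh+s*np.sin(a)+h*np.cos(a)])
B=lambda x,y,z:(lambda q:np.array([x,y,z]))
S=lambda sx,sy:(lambda q:onplate(.137+.015*sx,-.010+.026*sy,.014+.0*10+.010*q[5]/.01,q[3]))
Pl=lambda sy:(lambda q:onplate(q[4],.075*sy,.006,q[3]))
obs=[("top",110,552,B(-.105,.105,0)),("top",568,488,B(-.105,-.105,0)),
("side",218,519,B(-.105,-.105,0)),("side",718,418,B(.105,-.105,0)),("side",82,296,B(-.105,.105,.008)),
("top",246,118,S(1,1)),("top",258,193,S(-1,1)),("top",374,101,S(1,-1)),("top",381,176,S(-1,-1)),
("side",420,90,S(-1,1)),("side",480,65,S(1,1)),("side",470,145,S(-1,-1)),("side",537,113,S(1,-1)),
("top",108,102,Pl(1)),("top",462,55,Pl(-1)),("side",622,160,Pl(-1)),("side",463,62,Pl(1))]
def W(q,p):
    c,s=np.cos(q[2]),np.sin(q[2]);return np.array([q[0]+c*p[0]-s*p[1],q[1]+s*p[0]+c*p[1],p[2]])
def res(q):return np.concatenate([proj(n,W(q,f(q)))-px(n,u,v) for n,u,v,f in obs])
r=least_squares(res,[.5,-.05,0.1,0,.155,.007],loss="soft_l1")
print(r.x.round(4));print(res(r.x).reshape(-1,2).round(1).tolist())
q=r.x
for nm,p in(("saddle up",onplate(.137,-.01,.014,q[3])),("saddle lvl",[.057,-.01,.061+q[3]]),("keeper",[.057,.091,.054+q[3]])):print(nm,W(q,p).round(4))
E
python3 fit.py
```

```text
[ 0.5248 -0.0628  0.1267 -0.0042  0.1641  0.012 ]
[[-1.1, 1.4], [-0.3, 0.9], [0.7, 1.4], [2.6, 1.9], [0.3, -0.4], [0.3, 1.0], [-0.2, 0.5], [0.1, 0.8], [0.6, 0.3], [1.0, 1.8], [1.4, 0.3], [1.0, -1.7], [0.8, -2.2], [-2.0, 1.7], [-0.6, 0.7], [1.1, 0.2], [1.6, -1.0]]
saddle up [ 0.569  -0.0672  0.1042]
saddle lvl [ 0.5827 -0.0655  0.0568]
keeper [0.5699 0.0347 0.0498]
```

The fit gives the base at (0.525, -0.063), yaw 0.127 rad, with residuals of about 1 px. I'll move over the saddle with the gripper closing, then refine with the wrist camera.

Emit:
move_arm:
  moves: "-0.45 -0.35 0 0 0 0 0;-0.9 -0.71 0 0 0 0 0;-0.9 -0.71 0 0 0 0 0;-0.9 -0.71 0 0 0 0 0"
  squeeze: 20

```text
time: 0.6
position: [0.3313, 0.4519, 0.2336]
tool_rot: [0.234, 0.972, -0.0, -0.0]
ft_force: [0.5, 0.5, -0.2]
grip_width: 0.063
grip_force: 0.0
```

Emit:
move_arm:
  moves: "-0.45 -0.35 0 0 0 0 0;-0.9 -0.71 0 0 0 0 0;-0.9 -0.71 0 0 0 0 0"

```text
time: 0.9
position: [0.3798, 0.348, 0.2336]
tool_rot: [0.233, 0.972, -0.0, 0.0]
ft_force: [0.1, 1.2, 0.2]
grip_width: 0.0392
grip_force: 0.0
```

Emit:
move_arm:
  moves: "-0.45 -0.35 0 0 0 0 0;-0.9 -0.71 0 0 0 0 0;-0.9 -0.71 0 0 0 0 0"

```text
time: 1.2
position: [0.4291, 0.2441, 0.2338]
tool_rot: [0.234, 0.972, 0.0, 0.001]
ft_force: [0.2, 0.4, 0.4]
grip_width: 0.0149
grip_force: 0.0
```

Emit:
move_arm:
  moves: "-0.45 -0.35 0 0 0 0 0;-0.9 -0.71 0 0 0 0 0;-0.9 -0.71 0 0 0 0 0"

```text
time: 1.5
position: [0.4783, 0.1397, 0.2339]
tool_rot: [0.234, 0.972, 0.0, 0.002]
ft_force: [0.5, 0.3, 0.0]
grip_width: 0.0008
grip_force: 0.0
```

Emit:
move_arm:
  moves: "-0.45 -0.35 0 0 0 0 0;-0.9 -0.71 0 0 0 0 0;-0.9 -0.71 0 0 0 0 0;-0.9 -0.71 0 0 0 -0.38 0;-0.9 -0.71 0 0 0 -0.38 0;-0.9 -0.71 0 0 0 -0.38 0;-0.9 -0.71 0 0 0 -0.38 0;-0.9 -0.71 0 0 0 -0.38 0;-0.9 -0.71 0 0 0 -0.38 0"

```text
time: 2.4
position: [0.5234, 0.039, 0.2335]
tool_rot: [-0.063, 0.998, 0.0, -0.0]
ft_force: [0.5, 0.8, -0.3]
grip_width: 0.0005
grip_force: 0.0
```

Emit:
move_arm:
  moves: "-0.16 -0.5 0 0 0 0 0;-0.31 -1 0 0 0 0 0;-0.31 -1 0 0 0 0 0;-0.31 -1 0 0 0 0 0"

```text
time: 2.8
position: [0.5674, -0.0584, 0.2332]
tool_rot: [-0.062, 0.998, 0.0, -0.0]
ft_force: [-0.4, 1.1, -0.4]
grip_width: 0.0006
grip_force: 0.0
```

```bash
python3 - <<'E'
from rig import robot
import cv2,numpy as np
c=robot.camera("wrist");cv2.imwrite("pics/w1.png",c["image"][:,:,::-1]);print(c["intrinsics"],c["extrinsics"]);o=robot.get_obs();print(o["position"],o["ft_force"])
E
```

```text
[[340.93150214   0.         282.81246753]
 [  0.         340.93150214 209.47119351]
 [  0.           0.           1.        ]] [[-1.22294219e-01  9.92493738e-01  5.51140179e-04  1.26943991e-01]
 [-9.62870052e-01 -1.18509317e-01 -2.42562990e-01  5.68632806e-01]
 [-2.40676933e-01 -3.01947278e-02  9.70135502e-01 -2.54314617e-01]
 [ 0.00000000e+00  0.00000000e+00  0.00000000e+00  1.00000000e+00]]
[ 0.56648596 -0.0571912   0.23312499] [-0.61309147  1.13692551  0.0317529 ]
```

View pics/w1.png

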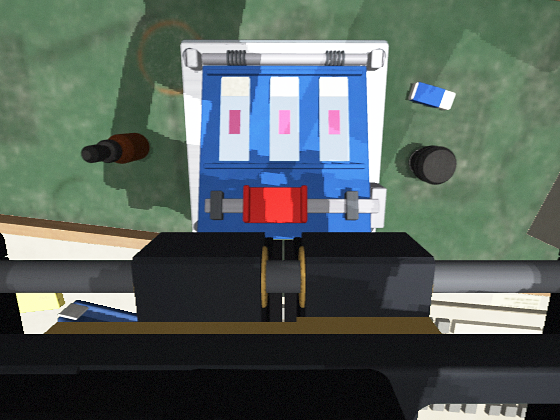

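The wrist view shows the saddle's outer corners at about (243,187), (307,187), (245,222) and (307,222), aligned with the image axes. I'll add them to the fit.

```bash
python3 - <<'E'
s=open('fit.py').read()
s=s.replace('("top","side")}','("top","side","wrist")}',1)
s=s.replace('px=lambda n,u,v:','px=lambda n,u,v:np.array([u,v],float) if n=="wrist" else ')
s=s.replace('obs=[','obs=[("wrist",243,187,S(-1,-1)),("wrist",307,187,S(-1,1)),("wrist",245,222,S(1,-1)),("wrist",306,222,S(1,1)),("wrist",203,232,Pl(-1)) if 0 else ("wrist",307,187,S(-1,1)),')
s+='print("tip in wrist",proj("wrist",robot.get_obs()["position"]+[0,0,-.011]))\n'
open('fit.py','w').write(s)
E
python3 fit.py
```

```text
[ 0.5246 -0.0585  0.1325 -0.0064  0.1651  0.0117]
[[-0.7, 0.0], [-1.6, -0.3], [-3.0, 1.4], [-0.1, 1.0], [-1.6, -0.3], [-3.0, 1.9], [-2.4, 0.7], [0.5, 0.3], [1.7, 0.8], [-0.3, -0.9], [-2.5, 1.7], [-2.8, 1.1], [-2.8, 1.2], [-2.1, 0.7], [0.3, 2.3], [0.7, 0.8], [0.4, -1.2], [0.0, -1.7], [-4.7, 2.0], [-3.7, 0.4], [0.7, 0.3], [1.1, -0.8]]
saddle up [ 0.5688 -0.0627  0.1019]
saddle lvl [ 0.5824 -0.0609  0.0546]
keeper [0.569  0.0392 0.0476]
tip in wrist [282.34357445 258.32875379]
```

Emit:
move_arm:
  moves: "-0.015 -0.07 0.4 0 0 0 0;-0.015 -0.07 0.8 0 0 0 0;-0.015 -0.07 0.95 0 0 0 0;-0.015 -0.07 0.95 0 0 0 0;-0.015 -0.07 0.95 0 0 0 0"

```text
time: 3.5
position: [0.5694, -0.0636, 0.139]
tool_rot: [-0.064, 0.998, 0.0, 0.0]
ft_force: [-0.3, 0.5, 0.4]
grip_width: 0.0002
grip_force: 0.0
```

```bash
python3 - <<'E'
from rig import robot
import cv2,numpy as np
c=robot.camera("wrist");s=robot.camera("side")["image"][140:240,250:370,::-1]
w=c["image"][:,:,::-1]
im=np.hstack([w[140:340,180:400],cv2.resize(s,(240,200),interpolation=cv2.INTER_CUBIC)])
cv2.imwrite("pics/w2.png",cv2.resize(im,None,fx=1.7,fy=1.7,interpolation=cv2.INTER_CUBIC));o=robot.get_obs();print(o["position"],o["ft_force"],o["tool_rot"])
E
```

```text
[ 0.57034122 -0.06414285  0.14006609] [-0.22813165 -0.42629198 -0.46334205] [-6.43631000e-02  9.97925389e-01 -5.22192156e-04  1.42689968e-03]
```

View pics/w2.png

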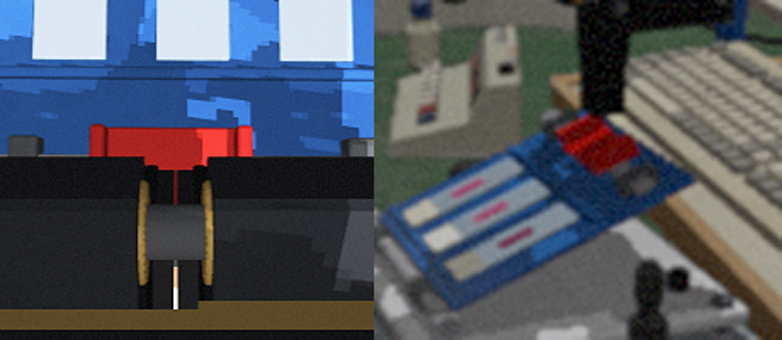

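The wrist crop shows the saddle spanning columns 90–252 and the fingers 138–214, so the saddle is about 1.6 mm further towards -y. I'll check x numerically.

```bash
cat >chk.py <<'E'
from rig import robot
import numpy as np
def ray(c,u,v,z):
    k,E=c["intrinsics"],c["extrinsics"];R=E[:3,:3];o=-R.T@E[:3,3]
    d=R.T@np.array([(u-k[0,2])/k[0,0],-(v-k[1,2])/k[1,1],-1]);return o+d*(z-o[2])/d[2]
w,s=robot.camera("wrist"),robot.camera("side")
for z in(.105,.108,.111):print("hinge-side lip edge",ray(w,180+171/1.7,213.5,z),"table-x from tcp:",(ray(w,180+171/1.7,213.5,z)-robot.get_obs()["position"])@[.992,.128,0])
t=np.r_[robot.get_obs()["position"]-[0,0,.011],1];p=s["extrinsics"]@t;k=s["intrinsics"]
print("tip side px",k[0,0]*p[0]/-p[2]+k[0,2],-k[1,1]*p[1]/-p[2]+k[1,2])
for z in(.100,.104,.107):print(ray(s,315.6,182.6,z))
E
python3 chk.py
```

```text
hinge-side lip edge [ 0.55356629 -0.0673191   0.105     ] table-x from tcp: -0.016943879847748474
hinge-side lip edge [ 0.55277281 -0.06739628  0.108     ] table-x from tcp: -0.017740895142700108
hinge-side lip edge [ 0.55197933 -0.06747347  0.111     ] table-x from tcp: -0.018537910437651635
tip side px 318.03005827394793 172.52647974052422
[ 0.57222814 -0.04113045  0.1       ]
[ 0.56881954 -0.05259729  0.104     ]
[ 0.56626308 -0.06119742  0.107     ]
```

Emit:
move_arm:
  moves: "0 -0.015 0.08 0 0 0 0;0 -0.015 0.16 0 0 0 0;0 -0.015 0.18 0 0 0 0;0 -0.015 0.18 0 0 0 0"

```text
time: 4.1
position: [0.5695, -0.066, 0.1202]
tool_rot: [-0.064, 0.998, 0.0, -0.0]
ft_force: [-0.2, -0.8, 1.5]
grip_width: 0.0001
grip_force: 1.0
```

Emit:
move_arm:
  moves: "0 0 0.01 0 0 0 0;0 0 0.02 0 0 0 0;0 0 0.03 0 0 0 0;0 0 0.04 0 0 0 0;0 0 0.04 0 0 0 0"

```text
time: 4.6
position: [0.5697, -0.066, 0.1166]
tool_rot: [-0.064, 0.998, -0.0, 0.0]
ft_force: [0.8, -0.8, 2.7]
grip_width: 0.0003
grip_force: 1.2
```

Emit:
move_arm:
  moves: "-0.015 0 0.03 0 0 0 0;-0.029 0 0.06 0 0 0 0;-0.042 0 0.09 0 0 0 0;-0.054 0 0.12 0 0 0 0;-0.066 0 0.15 0 0 0 0;-0.076 0 0.18 0 0 0 0;-0.085 0 0.21 0 0 0 0;-0.094 0 0.24 0 0 0 0;-0.101 0 0.27 0 0 0 0;-0.108 0 0.3 0 0 0 0;-0.108 0 0.3 0 0 0 0"

```text
time: 5.7
position: [0.5796, -0.0644, 0.086]
tool_rot: [-0.064, 0.998, 0.0, -0.001]
ft_force: [-3.3, -1.4, 4.6]
grip_width: 0.0007
grip_force: 2.2
```

Emit:
move_arm:
  moves: "-0.005 0 0.02 0 0 0 0;-0.01 0 0.04 0 0 0 0;-0.013 0 0.06 0 0 0 0;-0.016 0 0.08 0 0 0 0;-0.018 0 0.1 0 0 0 0;-0.02 0 0.12 0 0 0 0;-0.02 0 0.12 0 0 0 0"

```text
time: 6.4
position: [0.5819, -0.064, 0.0743]
tool_rot: [-0.064, 0.998, 0.0, -0.0]
ft_force: [-2.8, -0.4, 5.8]
grip_width: 0.0006
grip_force: 2.7
```

Emit:
move_arm:
  moves: "-0.001 0 0.01 0 0 0 0;-0.002 0 0.02 0 0 0 0;-0.002 0 0.02 0 0 0 0"

```text
time: 6.7
position: [0.5821, -0.064, 0.0725]
tool_rot: [-0.064, 0.998, 0.0, -0.0]
ft_force: [-4.2, -0.0, 5.7]
grip_width: 0.0004
grip_force: 2.8
```

Emit:
move_arm:
  moves: "0 0 0.01 0 0 0 0;0 0 0.02 0 0 0 0;0 0 0.02 0 0 0 0"

```text
time: 7.0
position: [0.5822, -0.064, 0.0716]
tool_rot: [-0.064, 0.998, 0.0, -0.0]
ft_force: [-4.9, -0.1, 11.6]
grip_width: 0.0002
grip_force: 5.9
```

Emit:
move_arm:
  moves: "0 0 0.01 0 0 0 0;0 0 0.01 0 0 0 0;0 0 0.01 0 0 0 0"

```text
time: 7.3
position: [0.5823, -0.064, 0.0714]
tool_rot: [-0.064, 0.998, 0.0, 0.0]
ft_force: [-5.6, 0.0, 15.3]
grip_width: 0.0005
grip_force: 8.2
```

The plate is on its stops: stiffness is about 4 N/mm and the force is 15 N. Next I slide the bolt.

Emit:
move_arm:
  moves: "0 0.015 0 0 0 0 0;0 0.03 0 0 0 0 0;0 0.045 0 0 0 0 0;0 0.06 0 0 0 0 0;0 0.075 0 0 0 0 0;0 0.09 0 0 0 0 0;0 0.1 0 0 0 0 0;0 0.1 0 0 0 0 0"

```text
time: 8.1
position: [0.5811, -0.0546, 0.0714]
tool_rot: [-0.064, 0.998, -0.0, 0.0]
ft_force: [-6.0, -1.0, 16.1]
grip_width: 0.0006
grip_force: 8.1
```

Emit:
move_arm:
  moves: "0 0.015 0 0 0 0 0;0 0.03 0 0 0 0 0;0 0.045 0 0 0 0 0;0 0.06 0 0 0 0 0;0 0.075 0 0 0 0 0;0 0.09 0 0 0 0 0;0 0.1 0 0 0 0 0;0 0.1 0 0 0 0 0"

```text
time: 8.9
position: [0.5804, -0.0465, 0.0714]
tool_rot: [-0.065, 0.998, -0.002, 0.001]
ft_force: [-6.5, -6.7, 15.1]
grip_width: 0.0005
grip_force: 7.6
```

```bash
python3 - <<'E'
from rig import robot
import cv2,numpy as np
c=robot.camera("wrist");s=robot.camera("top")["image"][150:200,220:340,::-1]
w=c["image"][:,:,::-1]
im=np.vstack([w[150:330,150:450],cv2.resize(s,(300,125),interpolation=cv2.INTER_CUBIC)])
cv2.imwrite("pics/w3.png",cv2.resize(im,None,fx=1.9,fy=1.9,interpolation=cv2.INTER_CUBIC));o=robot.get_obs();print(o["position"],o["ft_force"])
E
```

```text
[ 0.58041102 -0.04645182  0.07142045] [-6.31306055 -6.4219642  15.2105732 ]
```

View pics/w3.png

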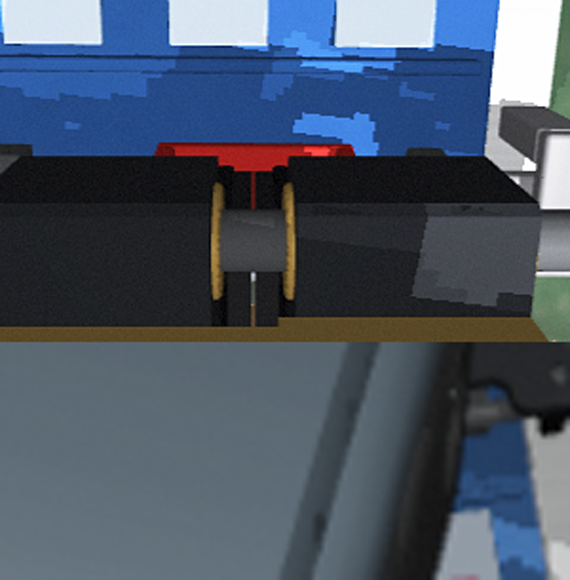

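The wrist crop shows the fingers still centred in the saddle (156–354 against 211–297). The bolt has moved about 17.7 mm and resistance is rising. I'll ease off the x load and push a little more.

Emit:
move_arm:
  moves: "0.01 0 0 0 0 0 0;0.01 0.01 0 0 0 0 0;0.01 0.015 0 0 0 0 0;0.01 0.015 0 0 0 0 0"

```text
time: 9.4
position: [0.5808, -0.0455, 0.0715]
tool_rot: [-0.065, 0.998, -0.002, 0.002]
ft_force: [-4.2, -7.5, 14.6]
grip_width: 0.0004
grip_force: 6.6
```

Emit:
move_arm:
  moves: "0 0.01 -0.005 0 0 0 0;0 0.02 -0.005 0 0 0 0;0 0.03 -0.005 0 0 0 0;0 0.03 -0.005 0 0 0 0"

```text
time: 9.8
position: [0.5816, -0.0419, 0.0717]
tool_rot: [-0.064, 0.998, -0.002, 0.004]
ft_force: [-1.8, -4.3, 9.8]
grip_width: 0.0005
grip_force: 4.7
```

Emit:
move_arm:
  moves: "0 0.01 0 0 0 0 0;0 0.02 0 0 0 0 0;0 0.03 0 0 0 0 0;0 0.03 0 0 0 0 0"

```text
time: 10.2
position: [0.5817, -0.039, 0.0717]
tool_rot: [-0.064, 0.998, -0.002, 0.004]
ft_force: [-0.8, -4.7, 9.1]
grip_width: 0.0005
grip_force: 4.4
```

```bash
python3 - <<'E'
from rig import robot
import cv2,numpy as np
w=robot.camera("wrist")["image"][:,:,::-1]
cv2.imwrite("pics/w4.png",cv2.resize(w[200:280,200:450],None,fx=3.2,fy=3.2,interpolation=cv2.INTER_CUBIC))
E
```

```text
(no output)
```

View pics/w4.png

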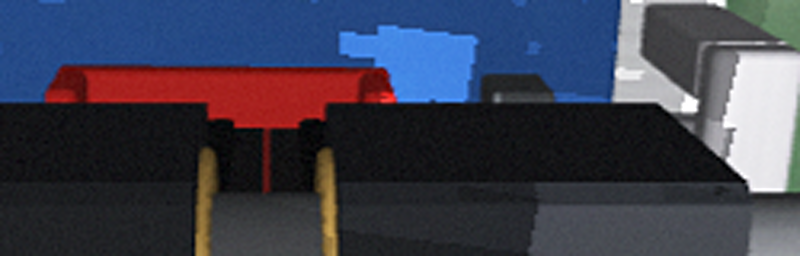

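The saddle's centre is at about column 221 and the fingers' at 268, so the fingers have slipped about 7 mm along a stopped saddle. I'll push on to the lip to confirm the end stop.

Emit:
move_arm:
  moves: "0 0.01 0 0 0 0 0;0 0.02 0 0 0 0 0;0 0.03 0 0 0 0 0;0 0.04 0 0 0 0 0;0 0.04 0 0 0 0 0"

```text
time: 10.75
position: [0.5815, -0.035, 0.0717]
tool_rot: [-0.064, 0.998, -0.002, 0.005]
ft_force: [-0.2, -4.2, 8.8]
grip_width: 0.0003
grip_force: 4.2
```

Emit:
move_arm:
  moves: "0 0.01 0 0 0 0 0;0 0.02 0 0 0 0 0;0 0.03 0 0 0 0 0;0 0.03 0 0 0 0 0"

```text
time: 11.15
position: [0.5814, -0.0338, 0.0718]
tool_rot: [-0.065, 0.998, -0.004, 0.005]
ft_force: [0.0, -9.7, 8.0]
grip_width: 0.0002
grip_force: 7.0
```

The lip is against the end stop: 9.7 N lateral with no motion. I lift straight up.

Emit:
move_arm:
  moves: "0 0 -0.02 0 0 0 0;0 0 -0.04 0 0 0 0;0 -0.01 -0.1 0 0 0 0;0 -0.02 -0.2 0 0 0 0;0 -0.02 -0.4 0 0 0 0;0.4 -0.02 -0.8 0 0 0 0;0.8 -0.02 -1 0 0 0 0;1 -0.02 -1 0 0 0 0;1 -0.02 -1 0 0 0 0;1 -0.02 -1 0 0 0 0"

```text
time: 12.15
position: [0.4795, -0.045, 0.1704]
tool_rot: [-0.064, 0.998, -0.0, 0.002]
ft_force: [0.7, -0.0, 0.0]
grip_width: 0.0001
grip_force: 0.0
```

```bash
python3 - <<'E'
from rig import robot
import cv2,numpy as np
s=robot.camera("side")["image"][150:270,220:380,::-1]
w=robot.camera("wrist")["image"][:,:,::-1]
im=np.vstack([w[150:330,150:450],cv2.resize(s,(300,180),interpolation=cv2.INTER_CUBIC)])
cv2.imwrite("pics/w5.png",cv2.resize(im,None,fx=1.6,fy=1.6,interpolation=cv2.INTER_CUBIC));o=robot.get_obs();print(o["position"],o["ft_force"])
E
```

```text
[ 0.48005065 -0.04506856  0.16992294] [0.16408142 0.19880383 0.14194798]
```

View pics/w5.png

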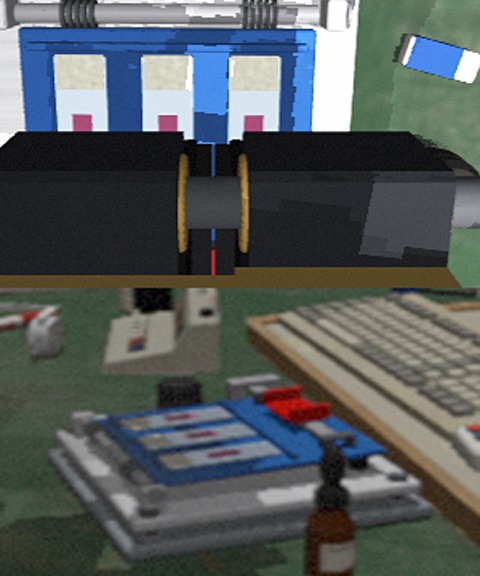

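The plate lies level, the bolt is through the keeper, the bystanders look undisturbed, and the robot is clear.

```bash
python3 -c "
from rig import robot
print(robot.hand_in())"
```

```text
the job is handed in; nothing more can be done
None
```

I pressed the plate level and slid the bolt to its end stop under the keeper, and in the last images the bolt alone holds the plate level. The arm is clear and the job is handed in, but `hand_in` returned no verdict.

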